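# Set up a saddler's drilling jig and hold a stirrup-tread blank in its corner

## Robot

A 7-joint arm with a two-finger parallel gripper is mounted at the origin on the work surface. World frame = base frame: x ahead of the robot, y to its left, z up, the work surface at z = 0. Lengths are in m, angles in rad, forces in N, time in s.
With the tool pointing down it reaches from about 0.4 to 0.85 m from the base axis. Payload 10.4 kg.
Tool frame: the origin (TCP) lies at the centre of the arm's flange, where the gripper is bolted on; the fingertips stand 173 mm ahead of it and the grasp point (between the pads) lies 155 mm ahead of it; z points along the fingers, y is the line along which they close (so a half turn about z gives the same grasp; the last joint's range is limited). The gripper opens to 85 mm and grips with 20 to 120 N. Pads are 22 mm wide; open, the fingers measure 114 mm over their backs; the gripper's body (76 mm by 85 mm) begins 54 mm behind the grasp point. The pads swing forward as they close: fully open they stand 13 mm farther back than shut.
Start: joints at [1.142, 0.332, -0.065, 1.46, 0.022, 1.35, -0.088], TCP at [0.247, -0.574, 0.405] pointing down, gripper open.
Joint ranges: [-2.6, 2.6], [-0.5, 2.12], [-1.47, 1.34], [0.16, 2.42], [-1.27, 4.41], [0.06, 2.06], [-2.6, 2.6]. Speed limits (rad/s): [2.22, 2.22, 2.79, 2.79, 3.14, 3.14, 3.14].

## Interface

Orientations are given as a unit quaternion [x, y, z, w].
In Python, from workcell import manip, viewer, finder gives the robot as it stands.
- The arm moves only by the tool arm_command, never from a script. Its argument "plan" is a list of rows, each an object with "dp": the shift along the tool's x, y, z in mm, a list of three; "spin": the turn about the tool's z in rad. A call has 1 to 5 rows; each row shifts and turns the commanded pose from where the row before left it, along the tool's axes as they then stand; what a row does not reach is not made up. A row lasts 1/10 s, in which the tool goes at most 50 mm and 8.59 degrees, less where a joint would pass 70% of its speed; a pose out of reach is approached as far as the arm can. A call is refused whole if a number of a shift passes 50 or a number of a turn 0.15, either way. A call with a gripper value outside its range is refused whole. "grip" is the closure, from -1 (fully open) to 1 (shut), set as the call begins (left out, the last holds). The fingers move at their own pace and stop on an object; "newtons" is the grip in N (left out, the last holds). Time passes only in rows, so rows that do not move let the fingers close. It gives the time, the measured TCP pose, the force, the opening and the grip force at its end, in the units of the state.
- manip.get_obs(): the state, without advancing time (a new reading comes with each control period).
- viewer.camera(name): name is "scene" or "side" or "wrist"; returns the picture (384x512x3 uint8, blue, green, red); there is no depth.
- viewer.camera_params(name): a dict with "vertical_fov" (degrees; the focal length in pixels is half the picture's height over the tangent of half this angle, whatever the lens; pixels are square), "cx", "cy" (the principal point, pixels), "R" (3x3) and "t" (3): a world point X has camera coordinates R X + t; the wrist camera has in their place "T_tool_cam" (4x4, takes a point from camera to tool coordinates, whose origin is the TCP and whose axes are the flange's). Camera axes: x right, y down, z forward; pixel columns grow to the right and rows downward; lengths in m; the calibration is good to about 2 mm. A picture is of the moment at which its call begins: read the wrist's pose just before it. camera_params takes no time and is no camera call.
- manip.hand_in(): hands the job in; it is judged then, once.
Trained networks look in the newest picture that a camera, given by its name, has taken for a name from the list of things; names that differ only in an ending like _2 or _b are one class to them, and where a whole thing is asked for, a point or a joint stands for the part that bears it (a point fixed in the world has none). Each returns a list of dicts, best first, with "score" (0 to 1); they miss things now and then, are a little off and sometimes report something else, mostly with a low value. They report only what shows in the picture. A call takes as long as a camera call. They do not tell look-alikes from the thing itself.
- finder.find_in(camera, thing): "position" ([x, y, z] in m, in world coordinates, good to about 4 mm: the middle of the surface that is visible of it).
The state is a dict: "clock": time; "joint_pos": joint angles; "joint_velocities": joint speeds; "tau": joint torques, N m; "position": TCP position; "ee_rot": TCP orientation; "ft_force": force on the tool from outside, world axes, zero at the start; "torque": the same for the moment, N m; "grip_width": opening from 0.0 (shut) to 1.0 (fully open); "grasp_force": force on a finger pad.
Only numpy, scipy, OpenCV 4.12 (cv2) and the standard library are available. Lean on these libraries where they do the work, as an engineer would, in place of code of your own. Each camera call takes 0.05 s, during which the arm holds its last target. There are 200 camera calls.

## Task

Fit the loose aluminium stop bar over the two upright pegs of the plywood drilling jig, fully down on the board, and let go of it. Then set the wooden stirrup-tread blank flat on the board and press it snugly into the corner, one long side flush against the bar and one end flush against the steel rail, and finish while still holding it pressed firmly against both for drilling. Leave the hammer, glue jar, screwdriver and tack tray where they are.

Things in the scene. Friction and masses are not known exactly. Their poses are not given: they have to be found in the camera images.
- board: Plywood jig board 250 x 250 x 18 mm lying fixed on the bench, differently placed and turned each time. Origin: centre of its underside; its top is at z = 18 mm in its own frame. Its +y edge carries the steel rail; near its +x edge stand two round steel pegs, 12 mm in diameter, 36 mm tall (straight for 28 mm, then tapering to 6 mm across), 100 mm apart along the board's y.
- rail: Steel rail 140 x 25 x 30 mm tall, fixed on the board's top with its length along the board's x. Origin: centre of its underside, at (0, 102.5, 18) mm in the board frame; same axes as the board. Its inner face, looking to board -y, is one of the two stops. Board, rail and pegs are rigid; the blank drags on the board if it is pushed down hard.
- peg_a (a point): Tip of the peg nearer the rail, 36 mm above the board's top, at (92, 50, 54) mm in the board frame.
- peg_b (a point): Tip of the other peg, at (92, -50, 54) mm in the board frame.
- bar_place (a point): Where the bar's centre is when it is fully down on the pegs: (92, 0, 39) mm in the board frame, axes as the board's. The bar then lies along the board's y, and its face looking to board -x is the other stop.
- corner (a point): The corner point at the level of the board's top where the planes of the two stop faces meet, (75, 90, 18) mm in the board frame, axes as the board's. The blank, pressed home, lies on its -x and -y sides with its long side along y. The bar is 20 mm short of the rail's plane, so the corner itself is open.
- bar_mid (a point): Loose plain aluminium stop bar, 34 (its x) x 140 (its y) x 42 mm tall, about 0.45 kg, lying on the bench upright way up (z up). The point is its centre, half-way up (21 mm above its underside). Two holes of 15 mm diameter run right through it vertically at y = +50 and -50 mm: 1.5 mm clear all round on the pegs. Either way round is the same. Grip it across its 34 mm width.
- blank_rib (a point): Loose wooden stirrup-tread blank: a base 90 (its x) x 120 (its y) x 26 mm tall with a rib 26 (x) x 100 (y) x 44 mm tall standing on the middle of it, 70 mm tall over all, about 0.28 kg, resting on its base on the bench. The point is on the rib at the middle, 50 mm above the underside. Grip it across the 26 mm rib. Either way round is the same. Pressed home the point lies at (-45, -60, 50) mm from corner, in its axes. Bar and blank may start on either side of the board.
- hammer: Hammer with a wooden handle lying beyond the board, not to be disturbed. Origin on its underside near its middle.
- glue: Glue jar, 64 mm in diameter and 85 mm tall, standing beyond the board, not to be disturbed. Origin: centre of its underside.
- screwdriver: Wood-handled screwdriver lying to the right of the work, beyond it, not to be disturbed. Origin on its underside near its middle.
- tacks: Open steel tack tray 70 x 100 x 35 mm to the left of the work, beyond it, not to be disturbed. Origin: centre of its underside.
Not all that is in view belongs to the job. Of the things that look like the part that bears bar_mid, the middle-sized one is meant. There is more than one size of the part that bears blank_rib; the job needs the larger.

How it is judged:
On the way, in this order (a step that is already met when the one before it is completed fails the run):
1. the bar is fully down on both pegs, let go, before the blank is pressed home (horizontal distance between bar_mid and bar_place below 0.004 m and angle between the y axis of bar_mid and the y axis of board, either way round below 0.05 rad and z of bar_mid in the frame of board between 0.036 and 0.042 m and angle between bar_mid's own z axis and vertical below 0.05 rad and contact force between the fingers and bar below 0.3 N), for 0.2 s.
2. the blank is pressed into the corner against rail and bar (horizontal distance between bar_mid and bar_place below 0.004 m and angle between the y axis of bar_mid and the y axis of board, either way round below 0.05 rad and z of bar_mid in the frame of board between 0.036 and 0.042 m and angle between each of bar_mid, blank_rib's own z axis and vertical below 0.05 rad and x of blank_rib in the frame of corner between -0.049 and -0.04 m and y of blank_rib in the frame of corner between -0.064 and -0.056 m and z of blank_rib in the frame of corner between 0.046 and 0.053 m and angle between the y axis of blank_rib and the y axis of board, either way round below 0.035 rad and contact force between blank and rail above 1.5 N and contact force between blank and bar above 1.5 N and contact force between the fingers and blank above 1 N), for 0.2 s.
At the end, for the whole second after the job is handed in: Bar flat over both pegs (4 mm, 3 mm high, 0.05 rad), not touched by the fingers; blank flat in the corner (4 mm, 0.035 rad square, tilt under 0.05 rad), at rest, held by the fingers and pressed with over 1.5 N on the rail and over 1.5 N on the bar (all of step 2 and linear speed of blank below 0.01 m/s and contact force between the fingers and bar below 0.3 N); the arm keeps its last pose, push and grip.
It fails at once if the hammer is moved more than 30 mm (distance of hammer from where it was at the start of the episode above 0.03 m).
It fails at once if the glue is moved more than 30 mm (distance of glue from where it was at the start of the episode above 0.03 m).
It fails at once if the screwdriver is moved more than 30 mm (distance of screwdriver from where it was at the start of the episode above 0.03 m).
It fails at once if the tacks is moved more than 30 mm (distance of tacks from where it was at the start of the episode above 0.03 m).
It also fails if it takes over 64 s, if anything falls off the work surface, if the arm or the gripper's body presses on something with over 40 N, if the wrist force passes 120 N, or if a joint passes its speed limit or range.

## Working session

There is one attempt and no reset: what is moved stays moved. The work goes in short steps, Python scripts to look and compute and a tool call to move; the robot and the scene stay as the last step left them, time stands still between calls to the robot, and variables do not carry over. Pictures are saved under pics/ and viewed, at most 10 in all, crops included, and the job is handed in when it is done.

Besides the shell and the picture viewer there is one more tool, called after "Request:" by a JSON object that holds its "fn" and its "kwargs". arm_command: Moves the arm, as the interface text tells. Its arguments: {"type":"object","properties":{"plan":{"type":"array","items":{"type":"object","properties":{"dp":{"type":"array","items":{"type":"number"}},"spin":{"type":"number"}}}},"grip":{"type":"number"},"newtons":{"type":"number"}},"required":["plan"]}

```bash
mkdir -p pics; ls; cat > h.py <<'E'
import numpy as np,cv2,json
from workcell import manip,viewer,finder
from scipy.spatial.transform import Rotation as Rot
def snap(c,fn=None):
    o=manip.get_obs(); im=viewer.camera(c); p=viewer.camera_params(c)
    f=192/np.tan(np.radians(p['vertical_fov'])/2)
    if 'R' in p: R=np.array(p['R']);t=np.array(p['t'])
    else:
        T=np.array(p['T_tool_cam']);W=np.eye(4);W[:3,:3]=Rot.from_quat(o['ee_rot']).as_matrix();W[:3,3]=o['position']
        M=np.linalg.inv(W@T);R=M[:3,:3];t=M[:3,3]
    if fn: cv2.imwrite('pics/'+fn,im)
    return im,dict(f=f,cx=p['cx'],cy=p['cy'],R=R,t=t,extra={k:v for k,v in p.items() if k not in('R','t')})
def proj(c,X):
    q=np.atleast_2d(X)@c['R'].T+c['t']; return np.c_[c['cx']+c['f']*q[:,0]/q[:,2],c['cy']+c['f']*q[:,1]/q[:,2]]
def unproj(c,uv,z):
    uv=np.atleast_2d(uv).astype(float); d=np.c_[(uv[:,0]-c['cx'])/c['f'],(uv[:,1]-c['cy'])/c['f'],np.ones(len(uv))]@c['R']
    C=-c['R'].T@c['t']; return C+d*((z-C[2])/d[:,2])[:,None]
E
python3 - <<'E'
from h import *
np.set_printoptions(precision=4,suppress=True)
o=manip.get_obs();print({k:np.round(v,3) for k,v in o.items()})
ims=[]
for c in('scene','side'):
    im,p=snap(c,c+'0.png');ims.append(im);print(c,p['f'],p['R'],p['t'],p['extra'],-p['R'].T@p['t'])
    for n in('board','rail','peg_a','bar_mid','blank_rib','hammer','glue','screwdriver','tacks'):
        for d in finder.find_in(c,n): print(n,np.round(d['position'],3),round(d['score'],2),np.round(proj(p,d['position'])[0]))
print(viewer.camera_params('wrist'))
E
```

```text
pics
{'clock': np.float64(0.0), 'joint_pos': array([ 1.142,  0.333, -0.065,  1.461,  0.022,  1.35 , -0.088]), 'joint_velocities': array([ 0.001,  0.   ,  0.   , -0.001, -0.001,  0.   , -0.   ]), 'tau': array([  0.   , -62.545,   0.049, -39.161,   0.016,   0.01 ,  -0.   ]), 'position': array([ 0.247, -0.574,  0.404]), 'ee_rot': array([ 0.979,  0.202, -0.   , -0.001]), 'ft_force': array([-0.19 , -0.415, -0.23 ]), 'torque': array([-0.001,  0.02 , -0.001]), 'grasp_force': np.float64(0.0), 'grip_width': np.float64(0.997)}
scene 472.9917013201598 [[ 0.7239  0.6899 -0.0009]
 [ 0.5515 -0.5795 -0.6   ]
 [-0.4145  0.4338 -0.8   ]] [-0.4212 -0.2185  1.6753] {'vertical_fov': 44.18710200956105, 'cx': 243.81607623613175, 'cy': 186.3958893738748} [ 1.1198 -0.5629  1.2087]
board [ 0.576 -0.03   0.015] 0.59 [236. 223.]
rail [0.547 0.071 0.049] 0.84 [252. 191.]
rail [ 0.582 -0.034  0.021] 0.33 [236. 223.]
peg_a [ 0.58  -0.035  0.02 ] 0.86 [235. 223.]
bar_mid [0.422 0.316 0.042] 0.93 [274. 129.]
bar_mid [0.28  0.411 0.055] 0.72 [262.  93.]
bar_mid [0.562 0.232 0.032] 0.66 [289. 167.]
blank_rib [ 0.455 
[... 777 characters left out ...]
ar_mid [0.242 0.45  0.053] 0.97 [252. 339.]
bar_mid [0.405 0.333 0.041] 0.94 [226. 278.]
bar_mid [0.539 0.081 0.049] 0.36 [235. 205.]
blank_rib [ 0.426 -0.283  0.031] 0.97 [309. 162.]
blank_rib [ 0.287 -0.244  0.021] 0.8 [337. 183.]
hammer [ 0.777 -0.049  0.022] 0.59 [204. 166.]
glue [0.745 0.196 0.061] 0.95 [168. 200.]
screwdriver [ 0.557 -0.01   0.022] 0.21 [245. 193.]
tacks [0.681 0.402 0.012] 0.73 [143. 258.]
{'vertical_fov': 66.25132562348259, 'cx': 250.68473739732423, 'cy': 189.30891027435655, 'T_tool_cam': array([[-0.0005, -0.9612, -0.2759,  0.0712],
       [ 1.    , -0.0004, -0.0003, -0.0013],
       [ 0.0001, -0.2759,  0.9612,  0.0319],
       [ 0.    ,  0.    ,  0.    ,  1.    ]])}
```

View pics/scene0.png

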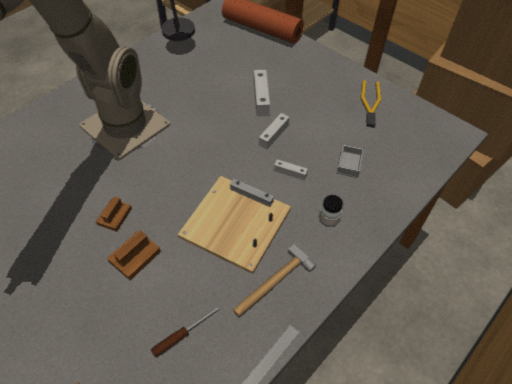

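View pics/side0.png

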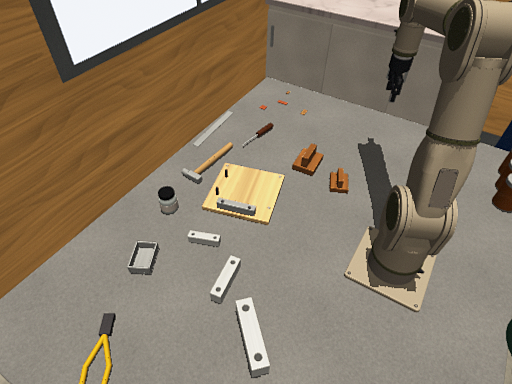

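The scene view shows three look-alike bars at (262,90), (274,129) and (291,169). The middle-sized one is (274,129). There are two blanks at (134,255) and (114,213), and the larger is (134,255). The board is at (236,222), with pegs at (270,217) and (254,243) and the rail at (251,191). The side view agrees: bar (226,278), blank (308,159). I'll check the sizes by calibration and make one crop.

```bash
python3 - <<'E'
from h import *
np.set_printoptions(precision=4,suppress=True)
i1,a=snap('scene');i2,b=snap('side')
A=unproj(a,[(180,234),(222,179),(291,211),(249,266)],.018);B=unproj(b,[(284,176),(266,222),(203,208),(226,165)],.018)
for P in(A,B):print(P,np.linalg.norm(np.roll(P,-1,0)-P,axis=1))
# bar-hole spacing (hole to hole) for each bar at top 42mm
for q in[[(261,74),(263,102)],[(268,136),(283,119)],[(281,165),(302,172)]]:
    P=unproj(a,q,.042);print(P,np.linalg.norm(P[0]-P[1]))
c1=cv2.resize(i1[60:290,90:320],None,fx=1.74*1.5,fy=1.74*1.5,interpolation=cv2.INTER_CUBIC)
cv2.imwrite('pics/crop1.png',c1[:600,:600])
# distorted lens check: triangulate rays
def tri(u,v):
    Rs=[];
    M=np.zeros((3,3));r=np.zeros(3)
    for c,p in((a,u),(b,v)):
        C=-c['R'].T@c['t'];d=unproj(c,p,0)[0]-C;d/=np.linalg.norm(d);K=np.eye(3)-np.outer(d,d);M+=K;r+=K@C
    return np.linalg.solve(M,r)
for u,v in zip([(180,234),(222,179),(291,211),(249,266),(274,129),(134,255)],[(284,176),(266,222),(203,208),(226,165),(226,278),(309,162)]):print(tri(u,v))
E
```

```text
[[ 0.4877 -0.1719  0.018 ]
 [ 0.4322  0.0563  0.018 ]
 [ 0.6706  0.114   0.018 ]
 [ 0.7052 -0.1084  0.018 ]] [0.2349 0.2453 0.225  0.2265]
[[ 0.4779 -0.1713  0.018 ]
 [ 0.4212  0.0678  0.018 ]
 [ 0.646   0.1325  0.018 ]
 [ 0.7077 -0.1028  0.018 ]] [0.2457 0.234  0.2433 0.2397]
[[0.1984 0.4959 0.042 ]
 [0.3057 0.3888 0.042 ]] 0.1516568595272092
[[0.4284 0.2785 0.042 ]
 [0.4127 0.3736 0.042 ]] 0.09637719163333011
[[0.5424 0.2135 0.042 ]
 [0.6091 0.2375 0.042 ]] 0.07093170360779552
[ 0.4822 -0.1724  0.0138]
[0.4256 0.0611 0.0079]
[ 0.6606  0.1223 -0.001 ]
[ 0.7068 -0.1061  0.0163]
[0.4118 0.3274 0.0268]
[ 0.4364 -0.3077  0.0081]
```

View pics/crop1.png

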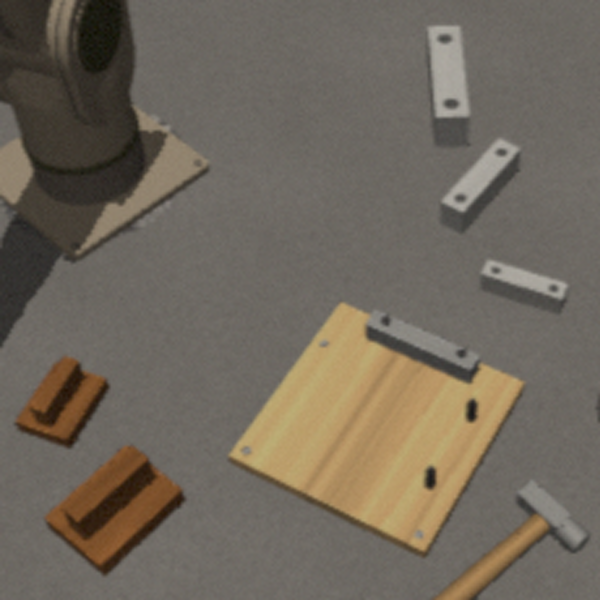

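The hole spacing of (274,129) measures 96 mm (nominal 100), against 152 mm and 71 mm for the other two, so it is the middle-sized bar. The larger blank is at (134,255) in the scene picture. Next I take the wrist camera over the blank, then the board.

Request:
{"fn": "arm_command", "kwargs": {"plan": [{"dp": [37, -21, 0]}, {"dp": [37, -21, 0]}, {"dp": [37, -21, 0]}, {"dp": [37, -21, 0]}, {"dp": [37, -21, 0]}], "grip": -1}}

```text
invalid input at $.plan[0]: expected keys dp, spin
```

Request:
{"fn": "arm_command", "kwargs": {"plan": [{"dp": [37, -21, 0]}, {"dp": [37, -21, 0]}, {"dp": [37, -21, 0]}, {"dp": [0, 0, 0]}, {"dp": [0, 0, 0]}]}}

```text
invalid input at $.plan[0]: expected keys dp, spin
```

Request:
{"fn": "arm_command", "kwargs": {"plan": [{"dp": [37, -21, 0], "spin": 0}, {"dp": [37, -21, 0], "spin": 0}, {"dp": [37, -21, 0], "spin": 0}, {"dp": [37, -21, 0], "spin": 0}, {"dp": [37, -21, 0], "spin": 0}], "grip": -1}}

```text
clock: 1.6
position: [0.3761, -0.4032, 0.4049]
ee_rot: [0.979, 0.201, 0.0, 0.0]
ft_force: [1.0, -0.3, 1.3]
grip_width: 1.0
grasp_force: 0.0
```

Request:
{"fn": "arm_command", "kwargs": {"plan": [{"dp": [37, -21, 0], "spin": 0}, {"dp": [37, -21, 0], "spin": 0}, {"dp": [37, -21, 0], "spin": 0}, {"dp": [0, 0, 0], "spin": 0}, {"dp": [0, 0, 0], "spin": 0}]}}

```text
clock: 2.1
position: [0.4528, -0.3023, 0.4048]
ee_rot: [0.979, 0.203, 0.0, 0.0]
ft_force: [0.3, -0.2, -0.8]
grip_width: 1.003
grasp_force: 0.0
```

```bash
python3 - <<'E'
from h import *
o=manip.get_obs();print(o['clock'],o['position'],o['ee_rot'])
im,p=snap('wrist','w_blank.png')
E
```

```text
2.1 [ 0.45282726 -0.30233646  0.40482166] [9.79263248e-01 2.02591877e-01 1.68022615e-05 1.50457134e-04]
```

Request:
{"fn": "arm_command", "kwargs": {"plan": [{"dp": [32, -32, 0], "spin": 0}, {"dp": [32, -32, 0], "spin": 0}, {"dp": [32, -32, 0], "spin": 0}, {"dp": [32, -32, 0], "spin": 0}, {"dp": [32, -32, 0], "spin": 0}]}}

```text
clock: 2.65
position: [0.5363, -0.0931, 0.4048]
ee_rot: [0.98, 0.2, 0.0, 0.0]
ft_force: [2.1, -0.3, 0.2]
grip_width: 1.001
grasp_force: 0.0
```

Request:
{"fn": "arm_command", "kwargs": {"plan": [{"dp": [32, -32, 0], "spin": 0}, {"dp": [0, 0, 0], "spin": 0}, {"dp": [0, 0, 0], "spin": 0}]}}

```text
clock: 2.95
position: [0.5531, -0.0515, 0.4045]
ee_rot: [0.98, 0.201, -0.0, 0.0]
ft_force: [0.1, -1.6, -1.0]
grip_width: 0.998
grasp_force: 0.0
```

```bash
python3 - <<'E'
from h import *
o=manip.get_obs();print(o['clock'],o['position'],o['ee_rot'])
im,p=snap('wrist','w_board.png')
np.savez('cb.npz',**{k:v for k,v in p.items() if k!='extra'})
E
```

```text
2.95 [ 0.55307352 -0.0515067   0.40451244] [ 9.79508614e-01  2.01402109e-01 -2.03660614e-04  1.58252380e-04]
```

View pics/w_board.png

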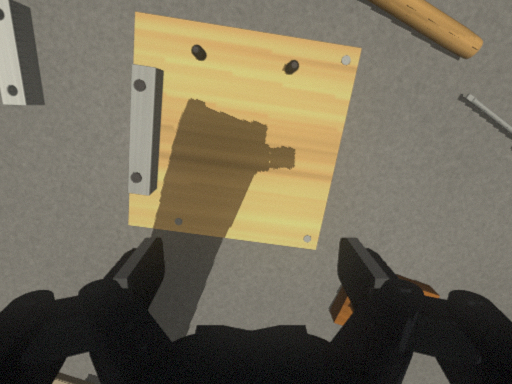

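The wrist view shows the board corners at (135,12), (361,48), (316,250) and (129,225), the rail at (145,130), and the pegs at (198,52) and (291,67). The middle peg-side edge is at the top, so I now fit the model edges.

```bash
cat >> h.py <<'E'
from scipy.optimize import least_squares
def T(pose,P):
    x,y,a=pose[:3];P=np.atleast_2d(P);c,s=np.cos(a),np.sin(a)
    return np.c_[x+c*P[:,0]-s*P[:,1],y+s*P[:,0]+c*P[:,1],P[:,2]]
def fit(im,c,pose,segs,w=8,it=5,dbg=None):
    """refine planar pose from model edges: gradient search along the normal"""
    g=cv2.GaussianBlur(cv2.cvtColor(im,cv2.COLOR_BGR2LAB).astype(np.float32),(0,0),1.2)
    pose=np.array(pose,float)
    for k in range(it):
        ww=max(3,w*(1-k/it));pts=[];tg=[];nn=[]
        for A,B in segs:
            A=np.array(A,float);B=np.array(B,float);uv=proj(c,T(pose,[A,B]));d=uv[1]-uv[0];L=np.linalg.norm(d);n=np.array([-d[1],d[0]])/L
            for s in np.linspace(.06,.94,max(8,int(L/4))):
                X=A+s*(B-A);u=proj(c,T(pose,X))[0];off=np.arange(-ww,ww+.01,.25)
                q=(u+off[:,None]*n).astype(np.float32)
                if q.min()<2 or q[:,0].max()>509 or q[:,1].max()>381: continue
                v=cv2.remap(g,q[:,0][None].copy(),q[:,1][None].copy(),1)[0]
                gr=np.linalg.norm(v[8:]-v[:-8],axis=1) if len(v)>16 else np.linalg.norm(v[4:]-v[:-4],axis=1)
                h=(len(v)-len(gr))//2;j=gr.argmax()
                if gr[j]<8 or j in(0,len(gr)-1):continue
                pts.append(X);tg.append(u+off[j+h]*n);nn.append(n)
        pts,tg,nn=map(np.array,(pts,tg,nn))
        f=lambda p:((proj(c,T(p,pts))-tg)*nn).sum(1)
        pose=least_squares(f,pose,loss='soft_l1',f_scale=.7,x_scale=[.01,.01,.02]).x
    r=f(pose);return pose,len(r),np.median(abs(r))
def loop(x0,x1,y0,y1,z): 
    p=[(x0,y0,z),(x1,y0,z),(x1,y1,z),(x0,y1,z)];return [(p[i],p[(i+1)%4]) for i in range(4)]
def draw(im,c,pose,segs,col=(255,0,255)):
    for s in segs:
        q=np.round(proj(c,T(pose,s))*8).astype(int);cv2.line(im,tuple(map(int,q[0])),tuple(map(int,q[1])),col,1,cv2.LINE_AA,3)
BOARD=loop(-.125,.125,-.125,.125,.018);RAIL=loop(-.07,.07,.09,.115,.048)
BAR=loop(-.017,.017,-.07,.07,.042);BLB=loop(-.045,.045,-.06,.06,.026);BLR=loop(-.013,.013,-.05,.05,.070)
E
python3 - <<'E'
from h import *
np.set_printoptions(precision=4,suppress=True)
c=dict(np.load('cb.npz'));im=cv2.imread('pics/w_board.png')
uv=np.array([(135,12),(361,48),(316,250),(129,225)]);P=unproj(c,uv,.018);print(P,np.linalg.norm(np.roll(P,-1,0)-P,axis=1))
ctr=P.mean(0);d=(P[0]+P[1]-P[2]-P[3]);a=np.arctan2(d[1],d[0]);p0=[ctr[0],ctr[1],a];print(p0)
for S in(BOARD,RAIL,BOARD+RAIL):
    p,n,r=fit(im,c,p0,S);print(p,n,r)
print('pegs tip/base px',proj(c,T(p,[(.092,.05,.054),(.092,-.05,.054),(.092,.05,.018),(.092,-.05,.018)])))
d=im.copy();draw(d,c,p,BOARD+RAIL)
for q in proj(c,T(p,[(.092,.05,.054),(.092,-.05,.054)])):cv2.circle(d,tuple(map(int,q.round())),2,(0,255,0),-1)
d1=cv2.resize(d[0:260,110:370],(520,520))
w=cv2.imread('pics/w_blank.png');cv2.imwrite('pics/v1.png',np.hstack([d1,np.vstack([cv2.resize(w,(280,210)),np.zeros((310,280,3),np.uint8)])]))
E
```

```text
[[ 0.6567  0.1289  0.018 ]
 [ 0.7211 -0.1103  0.018 ]
 [ 0.4812 -0.1757  0.018 ]
 [ 0.4176  0.0638  0.018 ]] [0.2477 0.2486 0.2478 0.2478]
[np.float64(0.5691478507632806), np.float64(-0.023340004400596026), np.float64(0.26577223672350897)]
[ 0.5689 -0.0222  0.2609] 204 0.4910900373014614
[ 0.5699 -0.0232  0.2627] 77 0.2529953982380498
[ 0.5691 -0.0227  0.2595] 279 0.7422845168371374
pegs tip/base px [[195.1671  48.8457]
 [294.4341  64.6326]
 [201.054   54.7713]
 [289.8458  68.8317]]
```

View pics/v1.png

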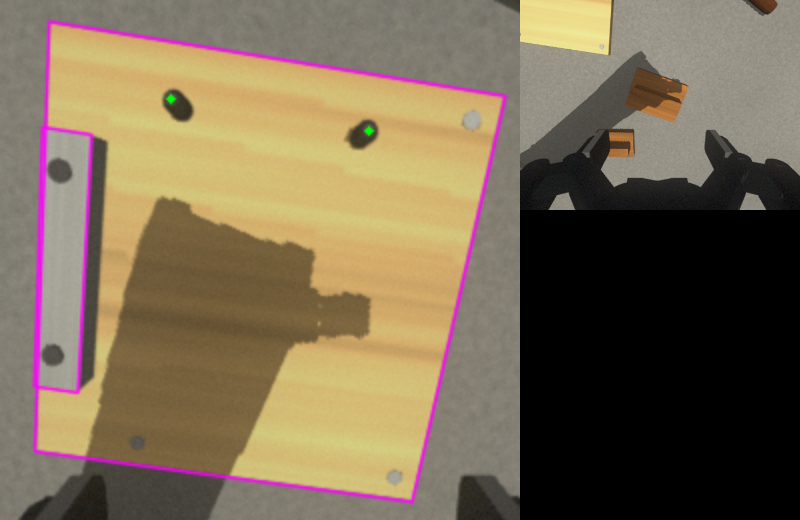

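```bash
cat >> h.py <<'E'
def state():
    o=manip.get_obs();q=o['ee_rot'];X=Rot.from_quat(q).as_matrix()[:,0];return np.array(o['position']),np.arctan2(X[1],X[0]),o
def plan(xyz,yaw,start=None,step=45,vz=None):
    p,a,_=state() if start is None else (*start,None)
    D=np.array(xyz)-p;da=(yaw-a+np.pi)%(2*np.pi)-np.pi
    n=int(max(np.ceil(np.linalg.norm(D)*1000/step),np.ceil(abs(da)/.14),1))
    rows=[]
    for i in range(n):
        c,s=np.cos(a),np.sin(a);d=D/n*1000
        rows.append([round(float(v),1) for v in(c*d[0]+s*d[1],s*d[0]-c*d[1],-d[2])]+[round(-da/n,3)]);a+=da/n
    print(n,'rows');[print(r) for r in rows]
E
python3 - <<'E'
from h import *
p,a,o=state();print(p,a,o['joint_pos'])
plan((.425,.247,.405),np.radians(99.4))
E
```

```text
[ 0.55285721 -0.05272641  0.40448431] 0.40353611953808793 [ 0.43627805  0.21585579 -0.48684909  1.62770219  0.10440638  1.32429171
 -1.23380411]
10 rows
[0.0, -32.6, -0.1, np.float64(-0.133)]
[4.3, -32.3, -0.1, np.float64(-0.133)]
[8.6, -31.4, -0.1, np.float64(-0.133)]
[12.7, -30.0, -0.1, np.float64(-0.133)]
[16.6, -28.1, -0.1, np.float64(-0.133)]
[20.1, -25.6, -0.1, np.float64(-0.133)]
[23.4, -22.7, -0.1, np.float64(-0.133)]
[26.2, -19.4, -0.1, np.float64(-0.133)]
[28.5, -15.8, -0.1, np.float64(-0.133)]
[30.4, -11.9, -0.1, np.float64(-0.133)]
```

Request:
{"fn": "arm_command", "kwargs": {"plan": [{"dp": [0, -32.6, 0], "spin": -0.133}, {"dp": [4.3, -32.3, 0], "spin": -0.133}, {"dp": [8.6, -31.4, 0], "spin": -0.133}, {"dp": [12.7, -30, 0], "spin": -0.133}, {"dp": [16.6, -28.1, 0], "spin": -0.133}]}}

```text
clock: 3.5
position: [0.4885, 0.0975, 0.4048]
ee_rot: [0.86, 0.511, -0.0, 0.001]
ft_force: [0.5, -0.2, 0.4]
grip_width: 0.999
grasp_force: 0.0
```

Request:
{"fn": "arm_command", "kwargs": {"plan": [{"dp": [20.1, -25.6, 0], "spin": -0.133}, {"dp": [23.4, -22.7, 0], "spin": -0.133}, {"dp": [26.2, -19.4, 0], "spin": -0.133}, {"dp": [28.5, -15.8, 0], "spin": -0.133}, {"dp": [30.4, -11.9, 0], "spin": -0.133}]}}

```text
clock: 4.0
position: [0.4251, 0.2476, 0.4048]
ee_rot: [0.646, 0.763, -0.0, 0.001]
ft_force: [0.2, -0.4, -1.2]
grip_width: 0.998
grasp_force: 0.0
```

Request:
{"fn": "arm_command", "kwargs": {"plan": [{"dp": [0, 0, 0], "spin": 0}, {"dp": [0, 0, 0], "spin": 0}, {"dp": [0, 0, 0], "spin": 0}]}}

```text
clock: 4.3
position: [0.4257, 0.2467, 0.4046]
ee_rot: [0.648, 0.761, -0.0, 0.0]
ft_force: [-0.0, 0.3, 0.8]
grip_width: 0.996
grasp_force: 0.0
```

```bash
python3 - <<'E'
from h import *
np.set_printoptions(precision=4,suppress=True)
p,a,o=state();print(p,a,o['joint_pos'],o['clock'])
im,c=snap('wrist','w_bar.png')
for p0 in([.415,.327,.164],):
    for S in(BAR,):
        p,n,r=fit(im,c,p0,S,w=16,it=7);print(p,n,r)
        p,n,r=fit(im,c,p,S,w=6);print(p,n,r)
draw(im,c,p,BAR);cv2.imwrite('pics/v2.png',im)
np.savez('cbar.npz',**{k:v for k,v in c.items() if k!='extra'})
E
```

```text
[0.4257 0.2467 0.4046] 1.731032044715242 [ 0.1817  0.1045 -0.8385  1.7664  0.0813  1.3064 -0.5152] 4.3
[0.4155 0.3137 0.1524] 67 0.2425599748084621
[0.4155 0.3135 0.1539] 66 0.22339779891622155
```

View pics/v2.png

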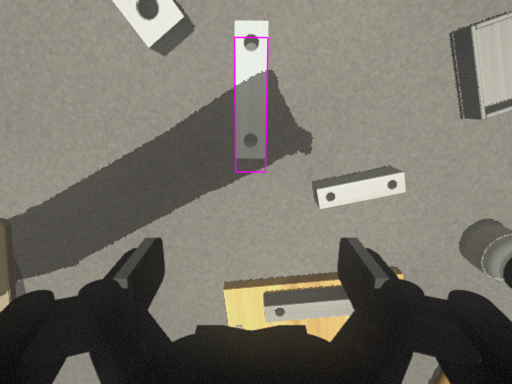

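The magenta outline matches the width but slid 16 px short; the holes are at (251,43) and (250,140). I refit from there with the holes as a check.

```bash
python3 - <<'E'
from h import *
np.set_printoptions(precision=4,suppress=True)
c=dict(np.load('cbar.npz'));im=cv2.imread('pics/w_bar.png')
H=unproj(c,[(251,43),(250,140)],.042);d=H[0]-H[1];m=H.mean(0);print(H,np.linalg.norm(d),m)
p,n,r=fit(im,c,[m[0],m[1],np.arctan2(-d[0],d[1])],BAR,w=5);print(p,n,r)
print(proj(c,T(p,[(0,.05,.042),(0,-.05,.042)])))
plan((p[0],p[1],.30),p[2]+np.pi/2)
E
```

```text
[[0.406  0.3772 0.042 ]
 [0.4206 0.2798 0.042 ]] 0.09849840099695685 [0.4133 0.3285 0.042 ]
[0.4132 0.3288 0.1519] 84 0.24698736392122872
[[250.8494  41.8375]
 [250.1285 140.3822]]
3 rows
[27.6, 0.3, 34.9, np.float64(0.003)]
[27.6, 0.2, 34.9, np.float64(0.003)]
[27.6, 0.1, 34.9, np.float64(0.003)]
```

Request:
{"fn": "arm_command", "kwargs": {"plan": [{"dp": [27.6, 0.2, 34.9], "spin": 0.003}, {"dp": [27.6, 0.2, 34.9], "spin": 0.003}, {"dp": [27.6, 0.1, 34.9], "spin": 0.003}, {"dp": [0, 0, 35], "spin": 0}, {"dp": [0, 0, 30], "spin": 0}]}}

```text
clock: 4.85
position: [0.412, 0.33, 0.2329]
ee_rot: [0.65, 0.76, -0.001, -0.0]
ft_force: [0.7, 0.2, -0.3]
grip_width: 1.0
grasp_force: 0.0
```

Request:
{"fn": "arm_command", "kwargs": {"plan": [{"dp": [0, 0, 25], "spin": 0}, {"dp": [0, 0, 15], "spin": 0}, {"dp": [0, 0, 9], "spin": 0}, {"dp": [0, 0, 0], "spin": 0}, {"dp": [0, 0, 0], "spin": 0}]}}

```text
clock: 5.35
position: [0.4123, 0.3307, 0.1869]
ee_rot: [0.65, 0.76, 0.001, 0.0]
ft_force: [0.6, -0.1, -0.1]
grip_width: 0.998
grasp_force: 0.0
```

```bash
python3 - <<'E'
from h import *
p,a,o=state();print(p,a-np.pi/2,o['joint_pos'],o['clock'],o['ft_force'])
plan((.4132,.3288,.184),.1519+np.pi/2)
E
```

```text
[0.41228801 0.33066509 0.18689895] 0.1553847216061277 [-0.09841635  0.48230561 -0.78159018  1.89534661  0.41931969  0.93308739
 -0.92324107] 5.35 [ 0.64002599 -0.05413189 -0.10291245]
1 rows
[-2.0, 0.6, 2.9, np.float64(0.003)]
```

Request:
{"fn": "arm_command", "kwargs": {"plan": [{"dp": [-2, 0.6, 2.9], "spin": 0.003}, {"dp": [0, 0, 0], "spin": 0}]}}

```text
clock: 5.55
position: [0.4131, 0.3284, 0.1835]
ee_rot: [0.651, 0.759, 0.0, 0.0]
ft_force: [-0.1, -1.0, 0.7]
grip_width: 0.999
grasp_force: 0.0
```

Request:
{"fn": "arm_command", "kwargs": {"plan": [{"dp": [0, 0, 0], "spin": 0}, {"dp": [0, 0, 0], "spin": 0}, {"dp": [0, 0, 0], "spin": 0}, {"dp": [0, 0, 0], "spin": 0}, {"dp": [0, 0, 0], "spin": 0}], "grip": 1, "newtons": 60}}

```text
clock: 6.05
position: [0.4127, 0.3288, 0.1833]
ee_rot: [0.651, 0.759, 0.0, 0.0]
ft_force: [-0.8, -0.5, 3.2]
grip_width: 0.387
grasp_force: 60.9
```

Request:
{"fn": "arm_command", "kwargs": {"plan": [{"dp": [0, 0, 0], "spin": 0}, {"dp": [0, 0, 0], "spin": 0}, {"dp": [0, 0, 0], "spin": 0}]}}

```text
clock: 6.35
position: [0.4127, 0.3288, 0.1833]
ee_rot: [0.651, 0.759, 0.0, 0.0]
ft_force: [-1.5, 0.3, 5.7]
grip_width: 0.392
grasp_force: 61.0
```

Gripped at 33 mm. I lift it and carry it to a viewpoint behind the pegs, at (0.69,-0.12,0.45).

Request:
{"fn": "arm_command", "kwargs": {"plan": [{"dp": [0, 0, -15], "spin": 0}, {"dp": [0, 0, -35], "spin": 0}, {"dp": [0, 0, -45], "spin": 0}, {"dp": [0, 0, -45], "spin": 0}, {"dp": [0, 0, -40], "spin": 0}]}}

```text
clock: 6.85
position: [0.4121, 0.3286, 0.3656]
ee_rot: [0.651, 0.759, 0.0, 0.0]
ft_force: [0.7, 0.2, -4.2]
grip_width: 0.386
grasp_force: 60.8
```

```bash
python3 - <<'E'
from h import *
p,a,o=state();print(p,a-np.pi/2,o['joint_pos'],o['clock'],o['grip_width'])
plan((.6915,-.1246,.45),.2615+np.pi/2,step=42)
E
```

```text
[0.41206029 0.32863839 0.36562228] 0.1537520542009072 [ 0.02675975  0.24999348 -0.89218564  1.73566541  0.20427623  1.25300843
 -0.76078121] 6.85 0.3860174706862728
13 rows
[-37.7, 15.9, -6.5, np.float64(-0.008)]
[-37.9, 15.6, -6.5, np.float64(-0.008)]
[-38.0, 15.3, -6.5, np.float64(-0.008)]
[-38.1, 15.0, -6.5, np.float64(-0.008)]
[-38.3, 14.6, -6.5, np.float64(-0.008)]
[-38.4, 14.3, -6.5, np.float64(-0.008)]
[-38.5, 14.0, -6.5, np.float64(-0.008)]
[-38.6, 13.7, -6.5, np.float64(-0.008)]
[-38.7, 13.4, -6.5, np.float64(-0.008)]
[-38.8, 13.0, -6.5, np.float64(-0.008)]
[-38.9, 12.7, -6.5, np.float64(-0.008)]
[-39.0, 12.4, -6.5, np.float64(-0.008)]
[-39.1, 12.1, -6.5, np.float64(-0.008)]
```

Request:
{"fn": "arm_command", "kwargs": {"plan": [{"dp": [-37.7, 15.9, -6.5], "spin": -0.008}, {"dp": [-37.9, 15.6, -6.5], "spin": -0.008}, {"dp": [-38, 15.3, -6.5], "spin": -0.008}, {"dp": [-38.1, 15, -6.5], "spin": -0.008}, {"dp": [-38.3, 14.6, -6.5], "spin": -0.008}]}}

```text
clock: 7.35
position: [0.5201, 0.1527, 0.3963]
ee_rot: [0.635, 0.772, -0.0, -0.0]
ft_force: [0.5, -0.1, -4.7]
grip_width: 0.388
grasp_force: 61.0
```

Request:
{"fn": "arm_command", "kwargs": {"plan": [{"dp": [-38.4, 14.3, -6.5], "spin": -0.008}, {"dp": [-38.5, 14, -6.5], "spin": -0.008}, {"dp": [-38.6, 13.7, -6.5], "spin": -0.008}, {"dp": [-38.7, 13.4, -6.5], "spin": -0.008}, {"dp": [-38.8, 13, -6.5], "spin": -0.008}]}}

```text
clock: 7.85
position: [0.6271, -0.0219, 0.4287]
ee_rot: [0.62, 0.785, -0.0, -0.0]
ft_force: [1.2, 0.5, -4.5]
grip_width: 0.391
grasp_force: 61.0
```

Request:
{"fn": "arm_command", "kwargs": {"plan": [{"dp": [-38.9, 12.7, -6.5], "spin": -0.008}, {"dp": [-39, 12.4, -6.5], "spin": -0.008}, {"dp": [-39.1, 12.1, -6.5], "spin": -0.008}, {"dp": [0, 0, 0], "spin": 0}, {"dp": [0, 0, 0], "spin": 0}]}}

```text
clock: 8.35
position: [0.691, -0.1262, 0.447]
ee_rot: [0.611, 0.792, 0.0, -0.001]
ft_force: [-0.3, 0.1, -4.2]
grip_width: 0.39
grasp_force: 61.5
```

```bash
python3 - <<'E'
from h import *
np.set_printoptions(precision=4,suppress=True)
p,a,o=state();print(p,a-np.pi/2,o['joint_pos'],o['clock'],o['grip_width'])
im,c=snap('wrist','w_peg.png')
np.savez('cpeg.npz',**{k:v for k,v in c.items() if k!='extra'})
for S in(BOARD,RAIL,BOARD+RAIL):
    q,n,r=fit(im,c,[.569,-.0228,.2615],S,w=6);print(q,n,r)
draw(im,c,q,BOARD+RAIL)
for u in proj(c,T(q,[(.092,.05,.054),(.092,-.05,.054)])):cv2.circle(im,tuple(map(int,u.round())),1,(0,255,0),-1)
cv2.imwrite('pics/v3.png',im)
E
```

```text
[ 0.691  -0.1262  0.447 ] 0.2557537862833308 [ 0.4875  0.5623 -0.6109  1.1238  0.3095  1.544   0.1995] 8.35 0.3896805514466369
[ 0.5696 -0.021   0.265 ] 109 0.4891449366368552Traceback (most recent call last):
  File "<stdin>", line 7, in <module>
  File "h.py", line 41, in fit
    pose=least_squares(f,pose,loss='soft_l1',f_scale=.7,x_scale=[.01,.01,.02]).x
         ~~~~~~~~~~~~~^^^^^^^^^^^^^^^^^^^^^^^^^^^^^^^^^^^^^^^^^^^^^^^^^^^^^^^^
    return func(*args, **kwargs)
    vector_fun = VectorFunction(
        fun_wrapped,
    ...<6 lines>...
        workers=workers
    )
    self._update_fun()
    ~~~~~~~~~~~~~~~~^^
    self.f = self.fun_wrapped(xp_copy(self.x))
             ~~~~~~~~~~~~~~~~^^^^^^^^^^^^^^^^^
    return np.atleast_1d(self.fun(x))
                         ~~~~~~~~^^^
    return self.f(x, *self.args, **self.kwargs)
           ~~~~~~^^^^^^^^^^^^^^^^^^^^^^^^^^^^^^
  File "h.py", line 40, in <lambda>
    f=lambda p:((proj(c,T(p,pts))-tg)*nn).sum(1)
                        ~^^^^^^^
  File "h.py", line 21, in T
    return np.c_[x+c*P[:,0]-s*P[:,1],y+s*P[:,0]+c*P[:,1],P[:,2]]
                     ~^^^^^
IndexError: index 0 is out of bounds for axis 1 with size 0
```

```bash
python3 - <<'E'
from h import *
im=cv2.imread('pics/w_peg.png');c=dict(np.load('cpeg.npz'))
q=[.5696,-.021,.265]
draw(im,c,q,BOARD)
for s in ([.569,-.0228,.2615],(0,255,0)),(q,(0,0,255)):
    for u in proj(c,T(s[0],[(.092,.05,.054),(.092,-.05,.054)])):cv2.circle(im,tuple(map(int,u.round())),1,s[1],-1)
p,a=np.array([.691,-.1262,.447]),.2558
draw(im,c,[p[0],p[1],a],loop(-.017,.017,-.07,.07,.306),(255,255,0))
print(proj(c,T([p[0],p[1],a],[(0,.05,.306)])))
cv2.imwrite('pics/v3.png',cv2.resize(im,(800,600),interpolation=cv2.INTER_CUBIC))
E
```

```text
[[249.32279783 165.34439275]]
```

View pics/v3.png

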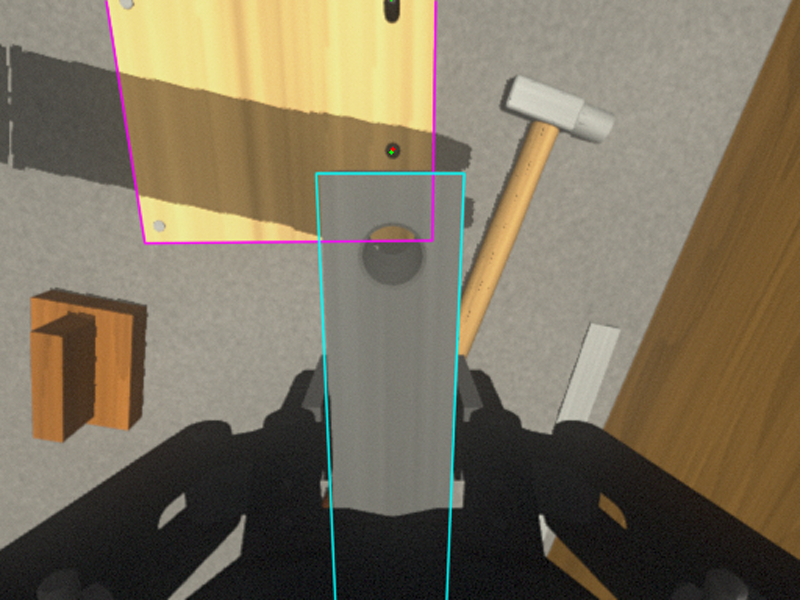

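The view shows the held bar's far hole at (392,254) and the peg tips at (392,151) and (392,~5), all in one column. The alignment is good, with about 132 mm left to go along tool x. I move there, then look through the hole.

Request:
{"fn": "arm_command", "kwargs": {"plan": [{"dp": [33, 0, 30], "spin": -0.004}, {"dp": [33, 0, 30], "spin": 0}, {"dp": [33, 0, 30], "spin": 0}, {"dp": [33, 0, 30], "spin": 0}, {"dp": [0, 0, 30], "spin": 0}]}}

```text
clock: 8.9
position: [0.6548, 0.0104, 0.2977]
ee_rot: [0.605, 0.796, 0.001, -0.001]
ft_force: [0.8, 0.3, -4.4]
grip_width: 0.391
grasp_force: 61.6
```

Request:
{"fn": "arm_command", "kwargs": {"plan": [{"dp": [0, 0, 25], "spin": 0}, {"dp": [0, 0, 12], "spin": 0}, {"dp": [0, 0, 0], "spin": 0}, {"dp": [0, 0, 0], "spin": 0}]}}

```text
clock: 9.3
position: [0.6573, 0.0028, 0.262]
ee_rot: [0.609, 0.793, 0.001, 0.0]
ft_force: [-0.3, -0.2, -4.0]
grip_width: 0.386
grasp_force: 61.4
```

```bash
python3 - <<'E'
from h import *
np.set_printoptions(precision=4,suppress=True)
p,a,o=state();print(p,a-np.pi/2,o['joint_pos'],o['clock'],o['grip_width'],o['ft_force'],o['ee_rot'])
im,c=snap('wrist','w_hole.png')
zt=p[2]-.1833+.042
print(proj(c,T([p[0],p[1],a-np.pi/2],[(0,.05,zt),(0,.05,zt-.042)])))
for q in([.569,-.0228,.2615],[.5696,-.021,.265]):print(proj(c,T(q,[(.092,.05,.054),(.092,.05,.018)])))
cv2.imwrite('pics/v4.png',cv2.resize(im[100:270,170:340],(700,600)[::-1] if 0 else (600,600),interpolation=cv2.INTER_CUBIC))
i2,c2=snap('side');cv2.imwrite('pics/side_x.png',i2)
E
```

```text
[0.6573 0.0028 0.262 ] 0.26123794873806205 [ 0.3789  0.59   -0.6266  1.5003  0.3626  1.1677 -0.0487] 9.3 0.3861787973986518 [-0.2687 -0.158  -3.9884] [0.609  0.7932 0.0005 0.0005]
[[248.3357 164.4879]
 [248.7138 148.4818]]
[[249.0642 145.6483]
 [249.1778 138.863 ]]
[[250.5166 142.4414]
 [250.3911 136.1677]]
```

View pics/v4.png

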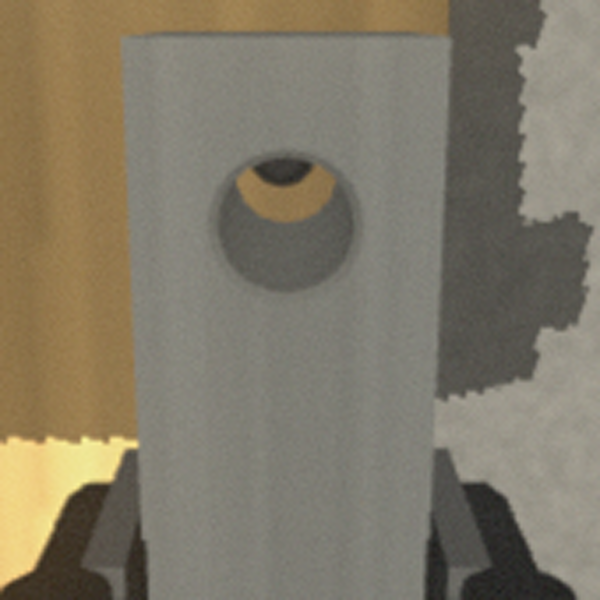

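The crop shows the hole rim centred at about (285,221) and the peg's near edge at (284,187), so the columns agree. The hole sits about 2.2 mm too far along tool x. I correct that and lower onto the tapers.

Request:
{"fn": "arm_command", "kwargs": {"plan": [{"dp": [-2.2, 0, 10], "spin": 0}, {"dp": [0, 0, 10], "spin": 0}, {"dp": [0, 0, 8], "spin": 0}, {"dp": [0, 0, 0], "spin": 0}]}}

```text
clock: 9.8
position: [0.657, 0.0001, 0.2306]
ee_rot: [0.609, 0.793, -0.001, -0.001]
ft_force: [0.1, -0.2, -4.1]
grip_width: 0.387
grasp_force: 61.6
```

```bash
python3 - <<'E'
from h import *
np.set_printoptions(precision=4,suppress=True)
p,a,o=state();print(p,a-np.pi/2,o['clock'],o['grip_width'],o['ft_force'],o['torque'],o['ee_rot'])
im,c=snap('wrist','w_hole2.png')
cv2.imwrite('pics/v5.png',cv2.resize(im[130:200,215:285],(500,500),interpolation=cv2.INTER_CUBIC))
E
```

```text
[0.657  0.0001 0.2306] 0.261018528537599 9.8 0.38717920811156015 [ 0.1116 -0.1997 -4.1201] [0.0398 0.0423 0.0237] [ 0.6091  0.7931 -0.0009 -0.0011]
```

View pics/v5.png

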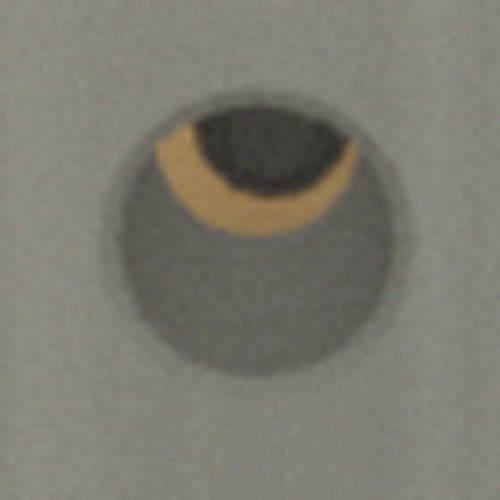

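The crop shows the peg about 1 mm to the right of the hole's centre and about 1.4 mm too far up the picture. I shift +1.4 mm in x and +1 mm in y, then go on down gently.

Request:
{"fn": "arm_command", "kwargs": {"plan": [{"dp": [1.4, 1.0, 0], "spin": 0}, {"dp": [0, 0, 4], "spin": 0}, {"dp": [0, 0, 4], "spin": 0}, {"dp": [0, 0, 0], "spin": 0}]}}

```text
clock: 10.25
position: [0.658, 0.0019, 0.2239]
ee_rot: [0.609, 0.793, -0.0, -0.0]
ft_force: [0.6, -0.1, -4.5]
grip_width: 0.388
grasp_force: 61.6
```

```bash
python3 - <<'E'
from h import *
np.set_printoptions(precision=4,suppress=True)
p,a,o=state();print(p,a-np.pi/2,o['clock'],o['grip_width'],o['ft_force'],o['torque'],o['ee_rot'])
im,c=snap('wrist')
v=cv2.resize(im[130:200,215:285],(560,560),interpolation=cv2.INTER_CUBIC)
cv2.imwrite('pics/v6.png',v)
h=cv2.cvtColor(im,cv2.COLOR_BGR2HSV)[130:200,215:285]
m=(h[...,1]>90); ys,xs=np.nonzero(m);print('wood px',len(xs),xs.min()+215,xs.max()+215,ys.min()+130,ys.max()+130)
for r in range(ys.min(),ys.max()+1):print(r+130,''.join('#' if k else ('@' if g<75 else '.') for k,g in zip(m[r,10:60],h[r,10:60,2])))
E
```

```text
[0.658  0.0019 0.2239] 0.26113720145748465 10.25 0.3875368440547763 [ 0.6466 -0.1178 -4.5083] [0.0104 0.0477 0.0523] [ 0.609   0.7932 -0.0003 -0.0003]
wood px 42 256 264 148 161
148 ...............@@@@@@@@@@@@@@@@@@@@.#.............
149 ..............@@@@@@@@@@@@@@@@@@@@@@###...........
150 ..............@@@@@@@@@@@@@@@@@@@@@@###...........
151 .............@@@@@@@@@@@@@@@@@@@@@@@####..........
152 ..............@@@@@@@@@@@@@@@@@@@@@@####..........
153 ..............@@@@@@@@@@@@@@@@@@@@@.###...........
154 ..............@@@@@@@@@@@@@@@@@@@@@####...........
155 ..............@@@@@@@@@@@@@@@@@@@@@####...........
156 ...............@@@@@@@@@@@@@@@@@@@.###............
157 ...............@@@@@@@@@@@@@@@@@@@###.............
158 ................@@@@@@@@@@@@@@@@@###..............
159 .................@@@@@@@@@@@@@@@###...............
160 ..................@@@@@@@@@@@@@###................
161 ....................@@@@@@@@...#..................
```

Request:
{"fn": "arm_command", "kwargs": {"plan": [{"dp": [-1.0, -0.8, 0], "spin": 0}, {"dp": [0, 0, 4], "spin": 0}, {"dp": [0, 0, 0], "spin": 0}]}}

```text
clock: 10.6
position: [0.6575, 0.0006, 0.2201]
ee_rot: [0.609, 0.793, -0.0, -0.0]
ft_force: [-0.8, 0.1, -4.1]
grip_width: 0.392
grasp_force: 61.6
```

```bash
cat > hole.py <<'E'
from h import *
np.set_printoptions(precision=4,suppress=True)
p,a,o=state();print(p,a-np.pi/2,o['clock'],o['ft_force'],o['torque'],o['ee_rot'])
im,c=snap('wrist')
h=cv2.cvtColor(im,cv2.COLOR_BGR2HSV)[130:200,215:285]
m=(h[...,1]>90)
for r in range(10,36):print(r+130,''.join('#' if k else ('@' if g<75 else '.') for k,g in zip(m[r,10:60],h[r,10:60,2])))
E
python3 hole.py
```

```text
[0.6575 0.0006 0.2201] 0.26082655056668624 10.6 [-0.7958  0.1319 -4.1259] [0.0531 0.0188 0.004 ] [ 0.6091  0.7931 -0.0003 -0.0002]
140 ..................................................
141 ..................................................
142 ..................................................
143 ..................................................
144 ..................................................
145 ......................@@@@@@@@@...................
146 ...................@@@@@@@@@@@@@@.................
147 ................@@@@@@@@@@@@@@@@@@@@..............
148 ...............@@@@@@@@@@@@@@@@@@@@@@.............
149 ..............@@@@@@@@@@@@@@@@@@@@@@@@............
150 ............##.@@@@@@@@@@@@@@@@@@@@@@@#...........
151 ............###@@@@@@@@@@@@@@@@@@@@@@.##..........
152 ............###@@@@@@@@@@@@@@@@@@@@@@###..........
153 .............##@@@@@@@@@@@@@@@@@@@@@@##...........
154 .............##.@@@@@@@@@@@@@@@@@@@@@##...........
155 ..............##@@@@@@@@@@@@@@@@@@@@.##...........
156 ..............##.@@@@@@@@@@@@@@@@@@.##............
157 ...............##.@@@@@@@@@@@@@@@@.##.............
158 ................##.@@@@@@@@@@@@@@.##..............
159 .................##.@@@@@@@@@@@@.##...............
160 ..................###..@@@@@@@.###................
161 ....................############..................
162 ........................####......................
163 ..................................................
164 ..................................................
165 ..................................................
```

The peg now shows an even ring all round, so it is centred. I lower the rest of the way.

Request:
{"fn": "arm_command", "kwargs": {"plan": [{"dp": [0, 0, 6], "spin": 0}, {"dp": [0, 0, 5], "spin": 0}, {"dp": [0, 0, 4], "spin": 0}, {"dp": [0, 0, 0], "spin": 0}]}}

```text
clock: 11.05
position: [0.6574, 0.0007, 0.2046]
ee_rot: [0.609, 0.793, -0.0, -0.001]
ft_force: [0.4, 0.1, -5.0]
grip_width: 0.386
grasp_force: 61.6
```

```bash
python3 hole.py
```

```text
[0.6574 0.0007 0.2046] 0.26109852654653043 11.05 [ 0.4313  0.071  -5.0072] [0.0467 0.0362 0.0499] [ 0.609   0.7931 -0.0005 -0.0005]
140 ..................................................
141 ..................................................
142 ..................................................
143 ..................................................
144 ..................................................
145 .......................@@@@@@@....................
146 ...................@@@@@@@@@@@@@@.................
147 .................@@@@@@@@@@@@@@@@@@@..............
148 ...............@@@@@@@@@@@@@@@@@@@@@@.............
149 ...............@@@@@@@@@@@@@@@@@@@@@@@............
150 ............###@@@@@@@@@@@@@@@@@@@@@@@............
151 ............##.@@@@@@@@@@@@@@@@@@@@@@@@#..........
152 ............##@@@@@@@@@@@@@@@@@@@@@@@@@...........
153 ..............@@@@@@@@@@@@@@@@@@@@@@@@@@..........
154 .............@@@@@@@@@@@@@@@@@@@@@@@@@@@..........
155 .............@@@@@@@@@@@@@@@@@@@@@@@@@@@..........
156 .............@@@@@@@@@@@@@@@@@@@@@@@@@@@..........
157 .............@@@@@@@@@@@@@@@@@@@@@@@@@@@..........
158 ..............@@@@@@@@@@@@@@@@@@@@@@@@@...........
159 ..............@@@@@@@@@@@@@@@@@@@@@@@@@...........
160 ..............@@@@@@@@@@@@@@@@@@@@@@@@@...........
161 ...............@@@@@@@@@@@@@@@@@@@@@@@............
162 ...............@@@@@@@@@@@@@@@@@@@@@@@............
163 ................@@@@@@@@@@@@@@@@@@@@@.............
164 .................@@@@@@@@@@@@@@@@@@@..............
165 ..................@@@@@@@@@@@@@@@@................
```

Both pegs are in with no side force, and about 3 mm remains to the board. I press it down, let go, open and lift straight up.

Request:
{"fn": "arm_command", "kwargs": {"plan": [{"dp": [0, 0, 2.5], "spin": 0}, {"dp": [0, 0, 1.5], "spin": 0}, {"dp": [0, 0, 0], "spin": 0}]}}

```text
clock: 11.4
position: [0.6578, 0.0007, 0.2016]
ee_rot: [0.609, 0.793, 0.0, 0.0]
ft_force: [-0.2, -0.4, -4.8]
grip_width: 0.391
grasp_force: 61.6
```

Request:
{"fn": "arm_command", "kwargs": {"plan": [{"dp": [0, 0, 0], "spin": 0}, {"dp": [0, 0, 0], "spin": 0}, {"dp": [0, 0, 0], "spin": 0}, {"dp": [0, 0, 0], "spin": 0}, {"dp": [0, 0, 0], "spin": 0}], "grip": -1}}

```text
clock: 11.9
position: [0.6578, 0.0007, 0.2018]
ee_rot: [0.609, 0.793, 0.0, 0.0]
ft_force: [-0.4, -0.3, 0.1]
grip_width: 0.999
grasp_force: 0.0
```

Request:
{"fn": "arm_command", "kwargs": {"plan": [{"dp": [0, 0, 0], "spin": 0}, {"dp": [0, 0, -15], "spin": 0}, {"dp": [0, 0, -40], "spin": 0}, {"dp": [0, 0, -45], "spin": 0}, {"dp": [0, 0, -45], "spin": 0}]}}

```text
clock: 12.4
position: [0.6574, 0.0009, 0.3494]
ee_rot: [0.609, 0.793, 0.0, 0.0]
ft_force: [0.1, 0.3, 0.5]
grip_width: 0.999
grasp_force: 0.0
```

Request:
{"fn": "arm_command", "kwargs": {"plan": [{"dp": [-20, 0, -30], "spin": 0}, {"dp": [-30, 0, -20], "spin": 0}, {"dp": [0, 0, 0], "spin": 0}, {"dp": [0, 0, 0], "spin": 0}]}}

```text
clock: 12.8
position: [0.6705, -0.0481, 0.3978]
ee_rot: [0.61, 0.793, 0.0, 0.001]
ft_force: [-0.5, 0.5, -0.6]
grip_width: 0.999
grasp_force: 0.0
```

```bash
python3 - <<'E'
from h import *
np.set_printoptions(precision=4,suppress=True)
p,a,o=state();print(p,a-np.pi/2,o['joint_pos'],o['clock'],o['ft_force'])
im,c=snap('wrist','w_fit.png')
q0=T([.569,-.0228,.2615],[(.092,0,0)])[0]
up=lambda S,dz:[tuple((x,y,z+dz) for x,y,z in s) for s in S]
for dz in(.018,):
    q,n,r=fit(im,c,[q0[0],q0[1],.2615],up(BAR,dz),w=4);print(dz,q,n,r)
q2,n,r=fit(im,c,[.569,-.0228,.2615],BOARD+RAIL,w=4);print(q2,n,r,T(q2,[(.092,0,0)]))
for k in(.042,.060):draw(im,c,q,loop(-.017,.017,-.07,.07,.06))
draw(im,c,q2,BOARD+RAIL,(0,255,0));cv2.imwrite('pics/v7.png',im)
E
```

```text
[ 0.6705 -0.0481  0.3978] 0.2596668426489943 [ 0.4394  0.5157 -0.6408  1.3031  0.3031  1.4177  0.0763] 12.8 [-0.4987  0.5037 -0.5525]
0.018 [0.6584 0.0014 0.2596] 86 0.2598634989624693
[ 0.5698 -0.0215  0.2603] 209 0.7448734155052482 [[0.6587 0.0022 0.    ]]
```

View pics/v7.png

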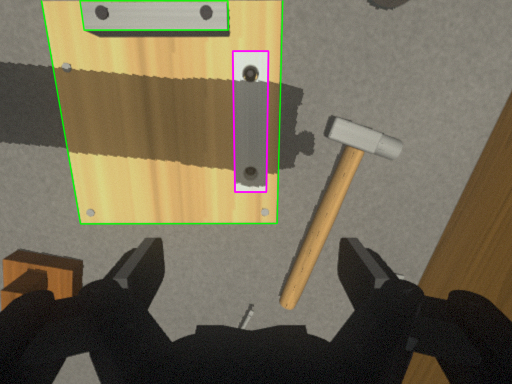

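The bar is fully seated: the fitted bar centre (0.6584, 0.0014) is within 1 mm of bar_place (0.6587, 0.0022) and the angle differs by less than 1 mrad. Next is the larger blank, which shows lower left at (40,275). I move to look at it.

```bash
python3 - <<'E'
from h import *
plan((.466,-.385,.40),.26+np.pi/2,step=45)
E
```

```text
9 rows
[-30.4, -31.6, -0.3, np.float64(0.0)]
[-30.4, -31.6, -0.3, np.float64(0.0)]
[-30.4, -31.6, -0.3, np.float64(0.0)]
[-30.4, -31.6, -0.3, np.float64(0.0)]
[-30.4, -31.6, -0.3, np.float64(0.0)]
[-30.4, -31.6, -0.3, np.float64(0.0)]
[-30.4, -31.6, -0.3, np.float64(0.0)]
[-30.4, -31.6, -0.3, np.float64(0.0)]
[-30.4, -31.6, -0.3, np.float64(0.0)]
```

Request:
{"fn": "arm_command", "kwargs": {"plan": [{"dp": [-30.4, -31.6, 0], "spin": 0}, {"dp": [-30.4, -31.6, 0], "spin": 0}, {"dp": [-30.4, -31.6, 0], "spin": 0}, {"dp": [-30.4, -31.6, 0], "spin": 0}, {"dp": [-30.4, -31.6, 0], "spin": 0}]}}

```text
clock: 13.35
position: [0.5561, -0.2351, 0.3961]
ee_rot: [0.608, 0.794, -0.0, -0.001]
ft_force: [0.4, -0.3, 0.3]
grip_width: 1.005
grasp_force: 0.0
```

Request:
{"fn": "arm_command", "kwargs": {"plan": [{"dp": [-30.4, -31.6, 0], "spin": 0}, {"dp": [-30.4, -31.6, 0], "spin": 0}, {"dp": [-30.4, -31.6, 0], "spin": 0}, {"dp": [-30.4, -31.6, 0], "spin": 0}, {"dp": [0, 0, 0], "spin": 0}]}}

```text
clock: 13.85
position: [0.4624, -0.3904, 0.3955]
ee_rot: [0.612, 0.791, -0.001, -0.001]
ft_force: [0.4, 0.1, 0.8]
grip_width: 1.002
grasp_force: 0.0
```

Request:
{"fn": "arm_command", "kwargs": {"plan": [{"dp": [0, 0, 0], "spin": 0}, {"dp": [0, 0, 0], "spin": 0}]}}

```text
clock: 14.05
position: [0.4674, -0.3834, 0.3964]
ee_rot: [0.608, 0.794, 0.0, -0.0]
ft_force: [0.7, -0.0, -0.0]
grip_width: 1.001
grasp_force: 0.0
```

```bash
python3 - <<'E'
from h import *
np.set_printoptions(precision=4,suppress=True)
p,a,o=state();print(p,a-np.pi/2,o['joint_pos'],o['clock'])
im,c=snap('wrist','w_bl2.png');np.savez('cbl.npz',**{k:v for k,v in c.items() if k!='extra'})
hsv=cv2.cvtColor(im,cv2.COLOR_BGR2HSV);m=((hsv[...,0]<20)&(hsv[...,1]>110)&(hsv[...,2]>30)).astype(np.uint8)
m=cv2.morphologyEx(m,cv2.MORPH_CLOSE,np.ones((5,5)))
n,l,s,ce=cv2.connectedComponentsWithStats(m)
for i in range(1,n):
    if s[i,4]>300:
        rect=cv2.minAreaRect(np.argwhere(l==i)[:,::-1].astype(np.float32));print(s[i],rect)
        B=unproj(c,cv2.boxPoints(rect),.026);print(B[:,:2].ravel(),np.linalg.norm(np.roll(B,-1,0)-B,axis=1))
for d in finder.find_in('wrist','blank_rib'):print(d['score'],d['position'],proj(c,d['position']))
E
```

```text
[ 0.4674 -0.3834  0.3964] 0.2637279480750174 [ 1.0334  0.3395 -0.5307  1.5073  0.1728  1.3424  0.7521] 14.05
[  77    0   82   63 4081] ((117.45374298095703, 27.199424743652344), (66.06884765625, 71.99908447265625), 81.25383758544922)
[ 0.254  -0.2613  0.3217 -0.233   0.342  -0.2898  0.2707 -0.3202] [0.0734 0.0603 0.0776 0.0612]
[ 197   26  101  128 9336] ((244.25001525878906, 89.75), (85.89886474609375, 114.72793579101562), 11.309932708740234)
[ 0.3935 -0.3661  0.3922 -0.2475  0.4809 -0.2399  0.4916 -0.3597] [0.1187 0.089  0.1203 0.0983]
[ 397  189   57   70 1357] ((424.48016357421875, 222.77914428710938), (18.912857055664062, 79.69988250732422), 34.33021926879883)
[ 0.6729 -0.4383  0.6908 -0.3435  0.7148 -0.3509  0.6983 -0.4473] [0.0965 0.0251 0.0978 0.0269]
0.8 [0.2985, -0.2781, 0.0169] [[122.1807  32.7043]]
0.74 [0.4371, -0.3046, 0.0256] [[241.5805  93.235 ]]
```

```bash
python3 - <<'E'
from h import *
np.set_printoptions(precision=4,suppress=True)
c=dict(np.load('cbl.npz'));im=cv2.imread('pics/w_bl2.png')
for p0 in([.4396,-.3033,.05],[.438,-.304,.0]):
  for S in(BLB,BLR,BLB+BLR):
    q,n,r=fit(im,c,p0,S,w=8,it=7);print(q,n,r)
print(proj(c,T(q,[s[0] for s in BLR])),proj(c,T(q,[s[0] for s in BLB])))
m=cv2.cvtColor(im,cv2.COLOR_BGR2GRAY)
cv2.imwrite('/tmp/x.png',im)
E
```

```text
[ 0.4405 -0.3037  0.0642] 96 0.28798378888263587
[ 0.4407 -0.3031  0.0486] 16 0.24621909442407075
[ 0.4406 -0.3035  0.0628] 111 0.47315684978168426
[ 0.4405 -0.3037  0.0656] 96 0.37319376509561436
[ 0.4406 -0.303   0.0481] 16 0.2493777491028435
[ 0.4406 -0.3035  0.063 ] 111 0.47055889272033724
[[221.6137 140.5054]
 [247.2629 145.7109]
 [268.8381  37.4673]
 [240.6982  31.1294]] [[196.041  139.0432]
 [273.015  154.6089]
 [298.1368  43.0938]
 [213.3555  23.9823]]
```

The blank fit gives (0.4406, -0.3033), yaw 0.063, with sides 119 x 90 mm, so it is the larger one.

```bash
python3 - <<'E'
from h import *
plan((.4406,-.3033,.27),.063+np.pi/2,step=38)
E
```

```text
5 rows
[16.9, -1.0, 25.3, np.float64(0.04)]
[16.8, -1.7, 25.3, np.float64(0.04)]
[16.8, -2.4, 25.3, np.float64(0.04)]
[16.7, -3.0, 25.3, np.float64(0.04)]
[16.5, -3.7, 25.3, np.float64(0.04)]
```

Request:
{"fn": "arm_command", "kwargs": {"plan": [{"dp": [16.9, -1, 25.3], "spin": 0.04}, {"dp": [16.8, -1.7, 25.3], "spin": 0.04}, {"dp": [16.8, -2.4, 25.3], "spin": 0.04}, {"dp": [16.7, -3, 25.3], "spin": 0.04}, {"dp": [16.5, -3.7, 25.3], "spin": 0.04}]}}

```text
clock: 14.65
position: [0.44, -0.3031, 0.2693]
ee_rot: [0.685, 0.728, 0.0, 0.0]
ft_force: [0.8, -0.4, 0.5]
grip_width: 0.998
grasp_force: 0.0
```

Request:
{"fn": "arm_command", "kwargs": {"plan": [{"dp": [0, 0, 0], "spin": 0}, {"dp": [0, 0, 0], "spin": 0}]}}

```text
clock: 14.85
position: [0.4404, -0.3046, 0.2708]
ee_rot: [0.684, 0.729, -0.0, 0.0]
ft_force: [0.1, -0.4, 1.9]
grip_width: 1.002
grasp_force: 0.0
```

```bash
python3 - <<'E'
from h import *
print(state()[:2])
plan((.4406,-.3033,.206),.063+np.pi/2,step=22)
E
```

```text
(array([ 0.44036923, -0.30457416,  0.27077432]), np.float64(1.6346158603441159))
3 rows
[0.4, 0.1, 21.6, np.float64(0.0)]
[0.4, 0.1, 21.6, np.float64(0.0)]
[0.4, 0.1, 21.6, np.float64(0.0)]
```

Request:
{"fn": "arm_command", "kwargs": {"plan": [{"dp": [0.4, 0, 25], "spin": 0}, {"dp": [0.4, 0, 20], "spin": 0}, {"dp": [0.4, 0, 14], "spin": 0}, {"dp": [0, 0, 5], "spin": 0}, {"dp": [0, 0, 0], "spin": 0}]}}

```text
clock: 15.35
position: [0.44, -0.3041, 0.2063]
ee_rot: [0.685, 0.728, 0.0, 0.0]
ft_force: [0.3, 0.3, -0.5]
grip_width: 0.996
grasp_force: 0.0
```

Request:
{"fn": "arm_command", "kwargs": {"plan": [{"dp": [0, 0, 0], "spin": 0}, {"dp": [0, 0, 0], "spin": 0}, {"dp": [0, 0, 0], "spin": 0}, {"dp": [0, 0, 0], "spin": 0}, {"dp": [0, 0, 0], "spin": 0}], "grip": 1, "newtons": 80}}

```text
clock: 15.85
position: [0.4399, -0.3039, 0.2067]
ee_rot: [0.685, 0.728, -0.0, 0.001]
ft_force: [-1.3, -0.0, 5.5]
grip_width: 0.297
grasp_force: 79.5
```

Request:
{"fn": "arm_command", "kwargs": {"plan": [{"dp": [0, 0, 0], "spin": 0}, {"dp": [0, 0, 0], "spin": 0}, {"dp": [0, 0, 0], "spin": 0}]}}

```text
clock: 16.15
position: [0.4399, -0.3039, 0.2067]
ee_rot: [0.685, 0.728, -0.0, 0.001]
ft_force: [-1.0, -0.1, 6.5]
grip_width: 0.294
grasp_force: 79.5
```

```bash
python3 - <<'E'
from h import *
p,a,o=state();print(p,a-np.pi/2,o['grip_width'],o['grasp_force'],o['ft_force'],o['ee_rot'])
E
```

```text
[ 0.4398952  -0.30391898  0.20669649] 0.06097354325825899 0.29383740114139373 79.53057646751404 [-1.0109037  -0.07400214  6.51011026] [ 6.85223959e-01  7.28332256e-01 -2.19916714e-05  5.00688919e-04]
```

Gripped at 25 mm. I lift it and carry it over the board, staying 15 mm clear of both stops.

Request:
{"fn": "arm_command", "kwargs": {"plan": [{"dp": [0, 0, -15], "spin": 0}, {"dp": [0, 0, -35], "spin": 0}, {"dp": [0, 0, -30], "spin": 0}]}}

```text
clock: 16.45
position: [0.4394, -0.3034, 0.2876]
ee_rot: [0.685, 0.728, 0.0, -0.001]
ft_force: [0.2, -1.2, -2.9]
grip_width: 0.295
grasp_force: 79.1
```

```bash
python3 - <<'E'
from h import *
print(state()[:2])
plan((.5801,-.0038,.27),.261+np.pi/2,step=35)
E
```

```text
(array([ 0.43941553, -0.30344889,  0.28759189]), np.float64(1.6321435046396078))
10 rows
[29.0, 15.9, 1.8, np.float64(-0.02)]
[28.7, 16.5, 1.8, np.float64(-0.02)]
[28.4, 17.0, 1.8, np.float64(-0.02)]
[28.0, 17.6, 1.8, np.float64(-0.02)]
[27.7, 18.1, 1.8, np.float64(-0.02)]
[27.3, 18.7, 1.8, np.float64(-0.02)]
[26.9, 19.2, 1.8, np.float64(-0.02)]
[26.6, 19.8, 1.8, np.float64(-0.02)]
[26.2, 20.3, 1.8, np.float64(-0.02)]
[25.7, 20.8, 1.8, np.float64(-0.02)]
```

Request:
{"fn": "arm_command", "kwargs": {"plan": [{"dp": [29, 15.9, 0], "spin": -0.02}, {"dp": [28.7, 16.5, 0], "spin": -0.02}, {"dp": [28.4, 17, 0], "spin": -0.02}, {"dp": [28, 17.6, 0], "spin": -0.02}, {"dp": [27.7, 18.1, 0], "spin": -0.02}]}}

```text
clock: 16.95
position: [0.5102, -0.1527, 0.2867]
ee_rot: [0.648, 0.762, -0.0, -0.0]
ft_force: [0.9, -0.6, -3.7]
grip_width: 0.292
grasp_force: 79.3
```

Request:
{"fn": "arm_command", "kwargs": {"plan": [{"dp": [27.3, 18.7, 0], "spin": -0.02}, {"dp": [26.9, 19.2, 0], "spin": -0.02}, {"dp": [26.6, 19.8, 0], "spin": -0.02}, {"dp": [26.2, 20.3, 0], "spin": -0.02}, {"dp": [25.7, 20.8, 0], "spin": -0.02}]}}

```text
clock: 17.45
position: [0.5806, -0.0031, 0.2866]
ee_rot: [0.609, 0.793, -0.0, -0.0]
ft_force: [1.1, -0.1, -2.8]
grip_width: 0.295
grasp_force: 79.2
```

Request:
{"fn": "arm_command", "kwargs": {"plan": [{"dp": [0, 0, 20], "spin": 0}, {"dp": [0, 0, 20], "spin": 0}, {"dp": [0, 0, 10], "spin": 0}, {"dp": [0, 0, 0], "spin": 0}, {"dp": [0, 0, 0], "spin": 0}]}}

```text
clock: 17.95
position: [0.5805, -0.0044, 0.2369]
ee_rot: [0.609, 0.793, 0.0, 0.0]
ft_force: [-0.2, 0.4, -2.2]
grip_width: 0.29
grasp_force: 79.3
```

```bash
cat > st.py <<'E'
from h import *
np.set_printoptions(precision=4,suppress=True)
p,a,o=state();q=np.array([.5695,-.0222,.261]);c,s=np.cos(q[2]),np.sin(q[2])
R=np.array([[c,s],[-s,c]]);print('board-frame mm (home 30,30):',1000*R@(p[:2]-q[:2]),'z',p[2],'dyaw',a-np.pi/2-q[2],'tilt',o['ee_rot'][2:])
print('F board',R@o['ft_force'][:2],o['ft_force'][2],o['torque'],o['clock'],o['joint_pos'],o['grip_width'],o['grasp_force'])
E
python3 st.py
```

```text
board-frame mm (home 30,30): [15.2483 14.3192] z 0.23687729364389723 dyaw -0.0004093438341271627 tilt [0.0001 0.0002]
F board [-0.057   0.4165] -2.1752303896978207 [-0.003  0.002  0.028] 17.95 [ 0.4788  0.4775 -0.6794  1.7332  0.3393  1.051  -0.0563] 0.2901938161564251 79.32358145713806
```

Request:
{"fn": "arm_command", "kwargs": {"plan": [{"dp": [0, 0, 6], "spin": 0}, {"dp": [0, 0, 3], "spin": 0}, {"dp": [0, 0, 2], "spin": 0}, {"dp": [0, 0, 1], "spin": 0}, {"dp": [0, 0, 0], "spin": 0}]}}

```text
clock: 18.45
position: [0.5805, -0.0043, 0.2247]
ee_rot: [0.609, 0.793, -0.0, 0.0]
ft_force: [-4.4, -0.5, 3.1]
grip_width: 0.29
grasp_force: 80.4
```

```bash
python3 st.py
```

```text
board-frame mm (home 30,30): [15.234 14.478] z 0.2247443118736651 dyaw -0.00016001645013130616 tilt [-0.0001  0.0003]
F board [-4.392   0.6896] 3.1136557099883335 [-0.1011  0.7239  0.0025] 18.45 [ 0.4726  0.4928 -0.6727  1.7415  0.3516  1.0305 -0.065 ] 0.29041590195231076 80.44503092765808
```

Request:
{"fn": "arm_command", "kwargs": {"plan": [{"dp": [0, 7, 0], "spin": 0}, {"dp": [0, 5, 0], "spin": 0}, {"dp": [0, 2, 0], "spin": 0}, {"dp": [0, 1.5, 0], "spin": 0}, {"dp": [0, 0, 0], "spin": 0}]}}

```text
clock: 18.95
position: [0.5953, -0.0003, 0.2248]
ee_rot: [0.609, 0.793, -0.001, -0.0]
ft_force: [-8.9, -2.5, 10.8]
grip_width: 0.295
grasp_force: 81.4
```

```bash
python3 st.py
```

```text
board-frame mm (home 30,30): [30.557  14.4671] z 0.2247603667289609 dyaw -0.00040622617245544834 tilt [-0.0008 -0.0003]
F board [-9.2804 -0.1155] 10.821632838346982 [-0.4087  1.8436 -0.0957] 18.95 [ 0.4507  0.5213 -0.665   1.7008  0.3635  1.0477 -0.0741] 0.29517748906008245 81.44810557365417
```

Request:
{"fn": "arm_command", "kwargs": {"plan": [{"dp": [5, 0, -0.3], "spin": 0}, {"dp": [6, 0, 0], "spin": 0}, {"dp": [3, 0, 0], "spin": 0}, {"dp": [1.5, 0, 0], "spin": 0}, {"dp": [0, 0, 0], "spin": 0}]}}

```text
clock: 19.45
position: [0.5917, 0.0133, 0.2248]
ee_rot: [0.61, 0.793, -0.001, 0.001]
ft_force: [-3.8, -5.6, 6.1]
grip_width: 0.292
grasp_force: 80.6
```

```bash
python3 st.py
```

```text
board-frame mm (home 30,30): [30.5904 28.5943] z 0.22479287503152287 dyaw -0.0017839324576104376 tilt [-0.0009  0.0007]
F board [-5.1712 -4.4501] 6.101800273572411 [-1.1483  0.8684 -0.1754] 19.45 [ 0.4327  0.515  -0.6692  1.7108  0.3641  1.0435 -0.1006] 0.2917413224163648 80.5773138999939
```

Request:
{"fn": "arm_command", "kwargs": {"plan": [{"dp": [1.0, 0.5, 0], "spin": 0}, {"dp": [1.0, 0.5, 0], "spin": 0}, {"dp": [0, 0, 0], "spin": 0}]}}

```text
clock: 19.75
position: [0.5919, 0.014, 0.2248]
ee_rot: [0.61, 0.792, -0.002, 0.001]
ft_force: [-9.1, -12.1, 10.7]
grip_width: 0.297
grasp_force: 81.5
```

```bash
python3 st.py
```

```text
board-frame mm (home 30,30): [30.9949 29.157 ] z 0.22484402629876954 dyaw -0.0031993528716284247 tilt [-0.0023  0.0009]
F board [-11.9027  -9.3291] 10.69902221375271 [-2.0918  1.6755 -0.1255] 19.75 [ 0.4297  0.5156 -0.6681  1.7094  0.3659  1.0462 -0.1044] 0.2965978603935532 81.50571584701538
```

Request:
{"fn": "arm_command", "kwargs": {"plan": [{"dp": [1.0, 0.4, -0.3], "spin": 0}, {"dp": [0.8, 0, 0], "spin": 0}, {"dp": [0, 0, 0], "spin": 0}, {"dp": [0, 0, 0], "spin": 0}, {"dp": [0, 0, 0], "spin": 0}]}}

```text
clock: 20.25
position: [0.5917, 0.0152, 0.225]
ee_rot: [0.611, 0.792, -0.003, 0.001]
ft_force: [-9.6, -13.2, 9.7]
grip_width: 0.299
grasp_force: 81.3
```

```bash
python3 st.py; python3 - <<'E'
from h import *
np.set_printoptions(precision=4,suppress=True)
im,c=snap('scene','scene_end.png')
up=lambda S,dz:[tuple((x,y,z+dz) for x,y,z in s) for s in S]
b,n,r=fit(im,c,[.569,-.0225,.261],BOARD,w=12,it=7);print('board',b,n,r)
k,n,r=fit(im,c,[*T(b,[(.092,0,0)])[0,:2],b[2]],up(BAR,.018),w=4);print('bar',k,n,r,T(b,[(.092,0,0)]))
k,n,r=fit(im,c,[*T(b,[(.03,.03,0)])[0,:2],b[2]],up(BLB,.018),w=4);print('blank',k,n,r,T(b,[(.03,.03,0)]))
E
```

```text
board-frame mm (home 30,30): [31.148  30.4422] z 0.22496310640054537 dyaw -0.0039008006945439044 tilt [-0.0027  0.0009]
F board [-12.698  -10.2959] 9.693365505142735 [-2.5163  1.7233 -0.1819] 20.25 [ 0.4275  0.5153 -0.6681  1.7095  0.3661  1.0469 -0.1076] 0.29903808150031314 81.30854845046997
board [ 0.5687 -0.0249  0.2638] 65 0.21574594106730532
bar [ 0.6595 -0.0011  0.257 ] 36 0.20706344425725065 [[ 0.6575 -0.0009  0.    ]]
blank [0.5894 0.0121 0.2432] 23 0.5086549931855285 [[0.5898 0.0119 0.    ]]
```

The y force could still be partly friction, so I push further towards the rail to see whether it stiffens.

Request:
{"fn": "arm_command", "kwargs": {"plan": [{"dp": [1.0, 0, -0.3], "spin": 0}, {"dp": [1.0, 0, 0], "spin": 0}, {"dp": [0, 0, 0], "spin": 0}, {"dp": [0, 0, 0], "spin": 0}]}}

```text
clock: 20.7
position: [0.5916, 0.0159, 0.2251]
ee_rot: [0.611, 0.792, -0.003, 0.002]
ft_force: [-5.6, -17.1, 7.7]
grip_width: 0.297
grasp_force: 80.8
```

```bash
python3 st.py
```

```text
board-frame mm (home 30,30): [31.1381 31.1133] z 0.2251036296551897 dyaw -0.004720012266014151 tilt [-0.0031  0.0016]
F board [ -9.8581 -15.0969] 7.659971590057989 [-3.4654  1.2343  0.022 ] 20.7 [ 0.4257  0.5144 -0.6676  1.7102  0.3674  1.0467 -0.1106] 0.29696968997006495 80.76552629470825
```

Request:
{"fn": "arm_command", "kwargs": {"plan": [{"dp": [1.0, 0, 0], "spin": 0}, {"dp": [1.0, 0, 0], "spin": 0}, {"dp": [0, 0, 0], "spin": 0}, {"dp": [0, 0, 0], "spin": 0}]}}

```text
clock: 21.1
position: [0.5914, 0.0163, 0.2253]
ee_rot: [0.611, 0.791, -0.004, 0.003]
ft_force: [-3.9, -21.9, 8.0]
grip_width: 0.294
grasp_force: 80.9
```

```bash
python3 st.py
```

```text
board-frame mm (home 30,30): [31.1356 31.5674] z 0.22525768556297526 dyaw -0.005865885170909579 tilt [-0.0037  0.0026]
F board [ -9.3974 -20.1565] 8.033295853085232 [-4.5071  0.9328  0.2637] 21.1 [ 0.424   0.5135 -0.6669  1.7107  0.369   1.0465 -0.1138] 0.2943334801000486 80.85822343826294
```

The force now rises stiffly with almost no motion, so the rail contact is firm. I add a little press towards the bar, settle and check.

Request:
{"fn": "arm_command", "kwargs": {"plan": [{"dp": [0, 0.8, 0], "spin": 0}, {"dp": [0, 0.7, 0], "spin": 0}, {"dp": [0, 0, 0], "spin": 0}, {"dp": [0, 0, 0], "spin": 0}, {"dp": [0, 0, 0], "spin": 0}]}}

```text
clock: 21.6
position: [0.592, 0.0165, 0.2252]
ee_rot: [0.611, 0.791, -0.005, 0.002]
ft_force: [-13.9, -25.2, 15.6]
grip_width: 0.293
grasp_force: 81.9
```

Request:
{"fn": "arm_command", "kwargs": {"plan": [{"dp": [0, 0, 0], "spin": 0}, {"dp": [0, 0, 0], "spin": 0}, {"dp": [0, 0, 0], "spin": 0}, {"dp": [0, 0, 0], "spin": 0}, {"dp": [0, 0, 0], "spin": 0}]}}

```text
clock: 22.1
position: [0.592, 0.0165, 0.2252]
ee_rot: [0.611, 0.791, -0.005, 0.002]
ft_force: [-13.6, -23.5, 16.2]
grip_width: 0.288
grasp_force: 81.9
```

```bash
python3 st.py; python3 - <<'E'
from h import *
np.set_printoptions(precision=4,suppress=True)
im,c=snap('wrist','w_end.png')
up=lambda S,dz:[tuple((x,y,z+dz) for x,y,z in s) for s in S]
b=[.5695,-.0222,.261]
r_,n,e=fit(im,c,b,RAIL,w=5);print('rail',r_,n,e)
k,n,e=fit(im,c,[*T(b,[(.092,0,0)])[0,:2],b[2]],up(BAR,.018),w=5);print('bar',k,n,e,T(b,[(.092,0,0)]))
E
```

```text
board-frame mm (home 30,30): [31.6929 31.5887] z 0.225208874851179 dyaw -0.005994816961115368 tilt [-0.0051  0.0017]
F board [-19.2058 -19.1991] 16.163219676092087 [-4.6447  2.4167  0.278 ] 22.1 [ 0.4222  0.5155 -0.6661  1.7079  0.3697  1.0507 -0.1145] 0.28824517322185184 81.9226348400116
rail [ 0.5689 -0.0222  0.2645] 152 0.2701284485741995
bar [0.659  0.0018 0.2576] 64 0.20179941451094174 [[0.6584 0.0015 0.    ]]
```

```bash
python3 -c "
from h import *
print(manip.hand_in())"
```

```text
the job is handed in; nothing more can be done
None
```

The job is handed in, with no verdict returned: the bar is fully down on both pegs and let go, and the larger blank is held in the corner with about 19 N of measured push towards both bar and rail, at 22 s.

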